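# Close and lock the cooker

## Robot

A 6-joint arm with a two-finger parallel gripper is mounted at the origin on a cart in front of the work surface, level with it; the furniture and walls round the work are solid. World frame = base frame: x ahead of the robot, y to its left, z up, the work surface at z = 0. Lengths are in m, angles in degrees, forces in N, time in s.
With the tool pointing down it reaches from about 0.35 to 0.95 m from the base axis. Payload 17.4 kg.
Tool frame: the origin (TCP) lies between the finger pads; the fingertips stand 25 mm ahead of it and the grasp point (between the pads) lies 6 mm ahead of it; z points along the fingers, y is the direction in which the jaws open and shut (so a half turn about z gives the same grasp; the last joint's range is limited). The gripper opens to 93 mm and grips with 3 to 60 N. Pads are 15 mm wide; open, the fingers measure 128 mm over their backs; the gripper's body (75 mm by 188 mm) begins 65 mm behind the grasp point.
Start: joints at [-72.582, 6.646, 82.598, -0, 90.757, -2.166], TCP at [0.226, -0.636, 0.244] pointing down, gripper open.
Joint ranges: [-162.19, 162.19], [-47.58, 125.68], [4.15, 143.07], [-65.23, 245.23], [0.69, 171.88], [-170.13, 170.13]. Speed limits (degrees/s): [108.29, 108.29, 127.2, 180, 180, 180].

## Interface

Orientations are given as [roll, pitch, yaw] about the fixed x, y, z axes, in that order (R = Rz(yaw) Ry(pitch) Rx(roll)).
In Python, from plant import ctrl gives the robot as it stands. The module is installed in compiled form; this text tells all that it offers.
- The arm moves only by the tool drive_tool, never from a script. Its argument "targets" is a list of rows, each a list of 5 numbers: the shift along the tool's x, y, z in mm, then the turn about the tool's z in degrees, then the opening, from 0 (shut) to 1 (fully open). A call has 1 to 5 rows; each row is the pose to reach, as a shift and turn from the pose commanded when the call began, along the tool's axes at that moment; what a row does not reach only later rows make up. A row lasts 1/10 s, in which the tool goes at most 50 mm and 8.59 degrees, less where a joint would pass 70% of its speed; a pose out of reach is approached as far as the arm can. A call with a gripper value outside its range is refused whole. The fingers move at their own pace and stop on an object; "squeeze" is the grip in N (left out, the last holds). Time passes only in rows, so rows that repeat a pose let the fingers close. It gives the time, the measured TCP pose, the force and the opening at its end, in the units of the state.
- ctrl.read_state(): the state, without advancing time (a new reading comes with each control period).
- ctrl.capture(name): name is "scene" or "top" or "wrist"; returns the picture (400x640x3 uint8, red, green, blue); there is no depth.
- ctrl.get_calibration(name): a dict with "K" (3x3 intrinsics, pixels), "k1" (the pictures are not rectified: a ray, as slopes to the right and down, at radius r is drawn at 1 + k1 r^2 times it, then the intrinsics apply), "cam_to_world" (4x4, takes a point from camera to world coordinates). Camera axes: x right, y down, z forward; pixel columns grow to the right and rows downward; lengths in m; the calibration is good to about 2 mm. A picture is of the moment at which its call begins: read the wrist's pose just before it. get_calibration takes no time and is no camera call; for the wrist camera it gives the pose at the moment of the call.
- ctrl.finish_job(): hands the job in, once; it reports no verdict.
Trained networks look in the newest picture that a camera, given by its name, has taken for a name from the list of things; names that differ only in an ending like _2 or _b are one class to them, and where a whole thing is asked for, a point or a joint stands for the part that bears it (a point fixed in the world has none). Each returns a list of dicts, best first, with "confidence" (0 to 1); they miss things now and then, are a little off and sometimes report something else, mostly with a low value. They report only what shows in the picture. A call takes as long as a camera call.
- ctrl.masks_of(camera, query): "region" (400x640 bool, what is visible of it) and "point" ([column, row] in pixels, amid what is visible of it).
- ctrl.spot_point(camera, query): "point" ([column, row] in pixels: a listed point, or the origin of a listed thing).
The state is a dict: "time_s": time; "joints": joint angles; "qd": joint speeds; "tau": joint torques, N m; "position": TCP position; "tool_rot": TCP orientation; "ft_force": force on the tool from outside, world axes, zero at the start; "ft_torque": the same for the moment, N m; "grip_width": finger opening in m.
Only numpy, scipy, OpenCV 4.12 (cv2) and the standard library are available. Lean on these libraries where they do the work, as an engineer would, in place of code of your own. Each camera call takes 0.05 s, during which the arm holds its last target.

## Task

Close up the counter-top cooker: swing its lid fully down by the front tab, then turn the lock ring clockwise (seen from above) until its tall wing lines up with the lock mark on the tab, without leaving it past the mark. Last, press the vent plug in the middle of the lid all the way down while turning it clockwise, until its bar also points at the tab, and let go. Do not turn the plug towards its mark while it still stands up, and leave the things standing around where they are.

Things in the scene. Friction and masses are not known exactly. Their poses are not given: they have to be found in the camera images.
- pot: The cooker's body, fixed to the counter: a steel drum 174 mm across with a black base, two black side handles (out to 110 mm from its axis, below z 90 mm) and a grey dial on its front, rim 112 mm above the counter. Origin: centre of its underside. x points from its front to the hinge at its back, y to its left, z up.
- lid_hinge (a point): On the fixed pot: middle of the lid's hinge axis, 100 mm behind the pot's axis and 118 mm above the counter; axes as the pot's. The lid swings about this point's y axis.
- lid (a joint): Lid angle, rad: 0 closed (its stop), grows as the front rises, up to 1.2; starts half open, 0.7 to 0.95. The lid is a steel disc 172 mm across, 12 mm thick; a stiff hinge holds it where it is left, and about 2 to 4 N down on the front tab closes it. Closed means below 0.06.
- lid_tab (a point): Middle of the lid's front tab on its upper face, 201 mm from the hinge axis and 8 mm above the plane through it: black tab 30 mm wide, 10 mm thick, standing out 24 mm from the lid's edge. Axes of the lid: x towards the hinge, y left, z out of its top. With the lid closed it lies 126 mm above the counter, 101 mm in front of the pot's axis. Press here from above; the tab moves in an arc about the hinge.
- lock_mark (a point): The lock mark: a white bar 12 x 5 mm on the lid's tab, straight in front of the lid's middle, 98 mm from it. Same axes as the lid. A small white dot near the lid's right edge (1.3 rad round from the bar) marks the ring's open end.
- lid_center (a point): Middle of the lid's upper face, 100 mm from the hinge axis, lid axes. The lock ring and the vent plug turn about this point's z axis. Closed, it lies 126 mm above the counter, over the pot's axis.
- lock_ring (a joint): Angle of the lock ring, rad: 0 at its open end, grows clockwise seen from above, locked mark at 1.30 (the tall wing points at the mark on the tab), end stop beyond it at 1.70. Starts at 0 to 0.45. Locked: 1.18 to 1.42. Friction 0.12 N m, stays where it is left. Captive black ring on the lid, 160 mm outside, 124 mm inside, its top 10 mm above the lid's upper face.
- ring_wing (a point): Top middle of the ring's tall wing, 71 mm from lid_center and 45 mm above the lid's upper face (171 mm above the counter when closed): upright fin 20 mm long radially, 12 mm thick round the ring, with a white line on its outer side. Pinch it across its 12 mm from above; there are 35 mm free below its top to the ring. Its x axis points from the wing to the ring's axis. The ring's other fin, opposite, is low (20 mm above the lid).
- vent_press (a joint): How far the vent plug is pressed down, m: 0 standing up (start), 0.010 fully home (stop). Dry friction 5 N holds it wherever it is left. Home means over 0.0075.
- vent_turn (a joint): Angle of the vent plug, rad: grows clockwise from above, range 0 to 1.70, starts at 0 to 0.35; at 1.30 its bar points along the lid from tab to hinge (closed; 1.12 to 1.48 counts). Friction 0.06 N m, stays where it is left. It must not go past 0.9 while pressed less than 0.003.
- vent_grip (a point): Centre of the vent plug's black T-bar: 60 mm long (x axis along it), 12 mm thick (y), 24 mm tall (z along the plug). 62 mm above the lid's upper face while the plug stands up, 52 mm when home (188 and 178 mm above the counter with the lid closed). Below it only a stem 28 mm across. Pinch it across its 12 mm from above.
- salt: Bystander: salt shaker, 44 x 44 x 90 mm, pale grey with a rounded pierced white top, close to the cooker on its right. Origin centre of underside.
- mill: Bystander: dark wooden pepper mill, 58 x 58 x 160 mm, close to the cooker on its left. Origin centre of underside.
- mug: Bystander: striped mug, 84 x 117 x 95 mm, left of the cooker. Origin centre of underside.
- honey: Bystander: honey jar with white lid, 64 x 64 x 97 mm, right of the cooker. Origin centre of underside.
- spoon: Bystander: steel spoon 188 mm long lying at the far left. Origin under its middle.

How it is judged (in metres and radians):
On the way, in this order (a step that is already met when the one before it is completed fails the run):
1. the lid is swung down shut (value of joint lid below 0.06 rad), for 0.2 s.
2. with the lid shut, the ring is turned to its locked mark (value of joint lid below 0.06 rad and value of joint lock_ring between 1.18 and 1.42 rad), for 0.3 s.
3. the vent plug is pressed home and turned to its mark (all of step 2 and value of joint vent_press above 0.0075 m and value of joint vent_turn between 1.12 and 1.48 rad), for 0.2 s.
At the end, for the whole second after the job is handed in: The lid is shut (below 0.06 rad), the lock ring is at rest within 0.12 rad of its locked mark (1.18 to 1.42 rad), and the vent plug is pressed in more than 7.5 mm of 10 with its bar within 0.18 rad of the line to the tab (1.12 to 1.48 rad) (all of step 3 and velocity of joint lock_ring between -0.05 and 0.05 rad/s); the robot touches nothing.
It fails at once if the vent plug is turned past 0.9 rad while pressed in less than 3 mm (value of joint vent_turn above 0.9 rad and value of joint vent_press below 0.003 m).
It fails at once if a bystander is shifted by more than 30 mm or tipped over (distance of any of salt, mill, mug, honey, spoon from where it was at the start of the episode above 0.03 m or angle between any of salt, mill, mug, honey, spoon's own z axis and vertical above 0.5 rad).
It also fails if it takes over 67 s, if anything falls off the work surface, if the arm or the gripper's body presses on something with over 40 N, if the wrist force passes 120 N, or if a joint passes its speed limit or range.

## Working session

There is one attempt and no reset: what is moved stays moved. The work goes in short steps, Python scripts to look and compute and a tool call to move; the robot and the scene stay as the last step left them, time stands still between calls to the robot, and variables do not carry over. Pictures are saved under pics/ and viewed, and the job is handed in when it is done.

Besides the shell and the picture viewer there is one more tool, called after "Call:" by a JSON object that holds its "name" and its "arguments". drive_tool: Moves the arm, as the interface text tells. Its arguments: {"type":"object","properties":{"targets":{"type":"array","items":{"type":"array","items":{"type":"number"}}},"squeeze":{"type":"number"}},"required":["targets"]}

```bash
mkdir -p pics; ls; cat > h.py <<'E'
import numpy as np, cv2
from plant import ctrl
def save(name,fn):
    im=ctrl.capture(name); cv2.imwrite('pics/'+fn,im[:,:,::-1]); return im
def ray(cal,px):
    K=np.array(cal['K']);k1=cal['k1'];T=np.array(cal['cam_to_world'])
    d=np.array([(px[0]-K[0,2])/K[0,0],(px[1]-K[1,2])/K[1,1]]);u=d.copy()
    for _ in range(30): u=d/(1+k1*(u@u))
    v=T[:3,:3]@np.array([u[0],u[1],1.]); return T[:3,3],v/np.linalg.norm(v)
def onz(cal,px,z):
    o,v=ray(cal,px); return o+v*(z-o[2])/v[2]
def tri(rays):
    A=np.zeros((3,3));b=np.zeros(3)
    for o,v in rays:
        P=np.eye(3)-np.outer(v,v);A+=P;b+=P@o
    p=np.linalg.solve(A,b); return p,[np.linalg.norm((np.eye(3)-np.outer(v,v))@(p-o)) for o,v in rays]
def proj(cal,p):
    K=np.array(cal['K']);T=np.array(cal['cam_to_world']);c=T[:3,:3].T@(np.array(p)-T[:3,3])
    u=c[:2]/c[2];u=u*(1+cal['k1']*(u@u));return np.array([K[0,0]*u[0]+K[0,2],K[1,1]*u[1]+K[1,2]])
E
python3 - <<'E'
from h import *
np.set_printoptions(precision=4,suppress=True)
s=ctrl.read_state();print(s)
for c in('scene','top'):
    save(c,c+'0.png');cal=ctrl.get_calibration(c);print(c,cal)
E
```

```text
pics
{'time_s': 0.0, 'joints': array([-72.5824,   6.6729,  82.6343,   0.0002,  90.7568,  -2.1662]), 'qd': array([ 0.0575, -0.025 , -0.0525, -0.0437,  0.0835,  0.0571]), 'tau': array([  0.004 , -72.1255, -62.2608,   0.0782,   0.0237,  -0.0001]), 'position': array([ 0.2262, -0.6358,  0.2429]), 'tool_rot': array([-179.9361,   -0.0027,   19.5838]), 'ft_force': array([-0.432 ,  0.0827, -0.7435]), 'ft_torque': array([-0.0105, -0.0249,  0.0347]), 'grip_width': 0.09273665086729704}
scene {'K': array([[430.9744,   0.    , 320.9702],
       [  0.    , 430.9744, 203.4051],
       [  0.    ,   0.    ,   1.    ]]), 'k1': -0.11536987687509473, 'cam_to_world': array([[-0.7041, -0.3615,  0.6112, -0.3695],
       [-0.71  ,  0.3752, -0.5959,  0.8633],
       [-0.014 , -0.8535, -0.5208,  0.9522],
       [ 0.    ,  0.    ,  0.    ,  1.    ]])}
top {'K': array([[443.5144,   0.    , 321.3334],
       [  0.    , 443.5144, 203.4165],
       [  0.    ,   0.    ,   1.    ]]), 'k1': -0.06160893154276126, 'cam_to_world': array([[ 0.0133, -0.9894,  0.1443,  0.4008],
       [-0.9996, -0.0169, -0.0237, -0.0459],
       [ 0.0259, -0.1439, -0.9892,  1.5168],
       [ 0.    ,  0.    ,  0.    ,  1.    ]])}
```

View pics/scene0.png

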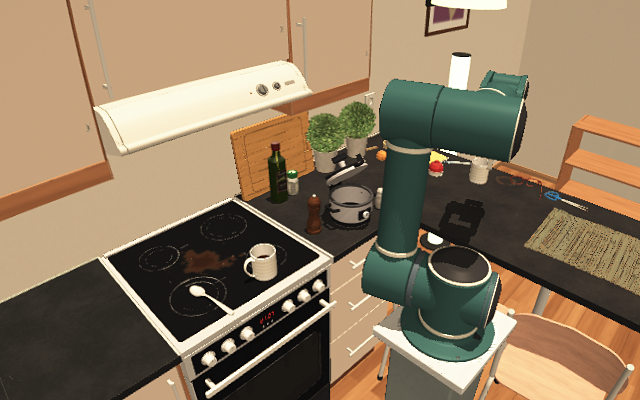

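View pics/top0.png

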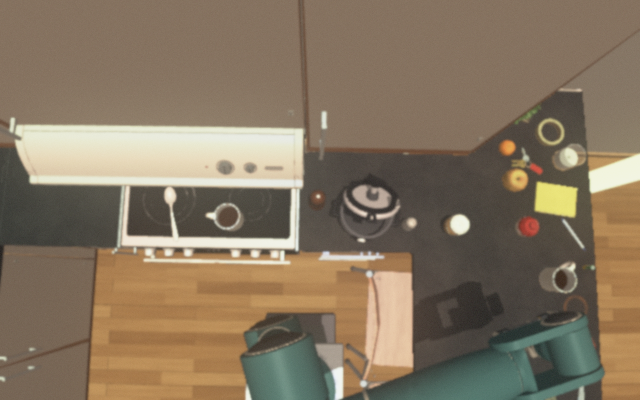

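```bash
python3 - <<'E'
from h import *
np.set_printoptions(precision=4,suppress=True)
cals={c:ctrl.get_calibration(c) for c in('scene','top')}
for q in ('lid_hinge','lid_tab','lid_center','ring_wing','vent_grip','pot','lock_mark','mill','salt'):
    R=[]
    for c in cals:
        r=ctrl.spot_point(c,q)
        if r:
            print(q,c,[(np.round(x['point'],1),round(x['confidence'],2)) for x in r[:3]]); R.append(ray(cals[c],r[0]['point']))
            if q in('pot','mill','salt'):print(onz(cals[c],r[0]['point'],0))
    if len(R)==2: print('   ',*tri(R))
E
```

```text
lid_hinge scene [(array([332.4, 183.2]), 0.65)]
lid_tab scene [(array([358.4, 160.3]), 0.81), (array([381.1, 206.2]), 0.65)]
lid_center scene [(array([345.5, 173.3]), 0.59)]
lid_center top [(array([373.8, 199.4]), 0.97)]
    [ 0.6129 -0.2345  0.1887] [np.float64(0.004264698060461837), np.float64(0.004264698060461786)]
ring_wing scene [(array([354.7, 153.8]), 0.64)]
ring_wing top [(array([404. , 224.7]), 0.62), (array([392.1, 195.8]), 0.61)]
    [ 0.5567 -0.2802  0.2763] [np.float64(0.04361833000747023), np.float64(0.04361833000747009)]
vent_grip scene [(array([340.3, 159.4]), 0.51)]
vent_grip top [(array([375.6, 179.8]), 0.7)]
    [ 0.6582 -0.2399  0.2313] [np.float64(0.004853259720732687), np.float64(0.00485325972073259)]
pot scene [(array([349.7, 219.7]), 0.56), (array([332.9, 184.8]), 0.28)]
[ 0.5767 -0.2178  0.    ]
pot top [(array([361.9, 216.4]), 0.64)]
[ 0.5792 -0.223   0.    ]
    [ 0.5803 -0.223  -0.0041] [np.float64(0.0007465521070518407), np.float64(0.0007465521070517575)]
lock_mark scene [(array([359.9, 164.6]), 0.72)]
lock_mark top [(array([370.1, 212.8]), 0.59)]
    [ 0.5527 -0.2239  0.2508] [np.float64(0.010222132477560535), np.float64(0.010222132477560573)]
mill scene [(array([316.7, 230.2]), 0.92)]
[ 0.6191 -0.0752  0.    ]
salt scene [(array([380.8, 205.2]), 0.46)]
[ 0.5563 -0.3906  0.    ]
salt top [(array([371.7, 215. ]), 0.66), (array([405.7, 226.9]), 0.56)]
[ 0.5846 -0.257   0.    ]
    [ 0.5357 -0.2776  0.0642] [np.float64(0.0505993569044061), np.float64(0.05059935690440591)]
```

```bash
python3 - <<'E'
from h import *
np.set_printoptions(precision=4,suppress=True)
im=save('wrist','w0.png');cal=ctrl.get_calibration('wrist');s=ctrl.read_state()
import scipy.spatial.transform as t
R=t.Rotation.from_euler('xyz',s['tool_rot'],degrees=True).as_matrix()
T=np.array(cal['cam_to_world']);print(cal['K'][0,0],cal['k1']);print(R.T@T[:3,:3],R.T@(T[:3,3]-s['position']),T)
for c in('scene','top'):
    im=cv2.imread(f'pics/{c}0.png'); 
    a=im[130:250,290:440] if c=='scene' else im[160:260,300:430]
    cv2.imwrite(f'pics/{c}0z.png',cv2.resize(a,None,fx=5,fy=5,interpolation=cv2.INTER_CUBIC))
E
```

```text
312.43889314769876 0.019568431159460425
[[-0.0016 -0.9624 -0.2717]
 [ 1.     -0.0014 -0.0012]
 [ 0.0008 -0.2717  0.9624]] [ 0.0762  0.0003 -0.1404] [[ 0.3337 -0.9072 -0.2564  0.2982]
 [-0.9427 -0.3213 -0.09   -0.6107]
 [-0.0007  0.2717 -0.9624  0.3841]
 [ 0.      0.      0.      1.    ]]
```

View pics/scene0z.png

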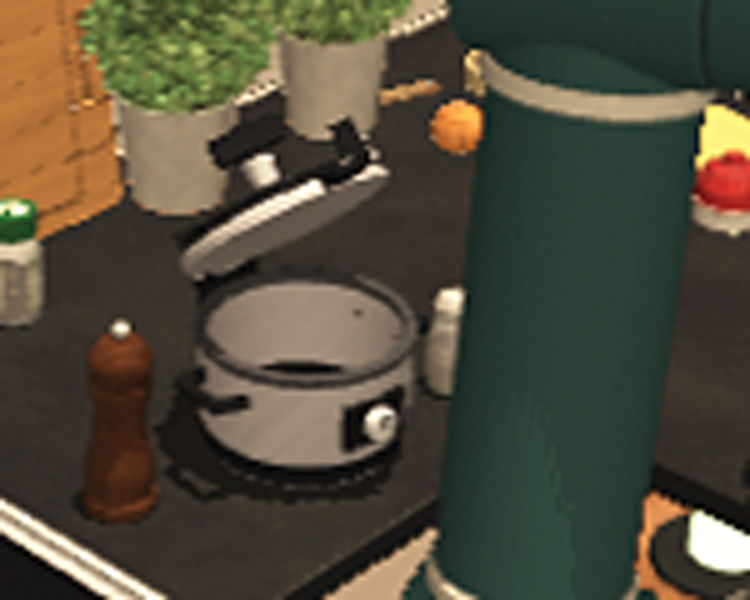

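View pics/top0z.png

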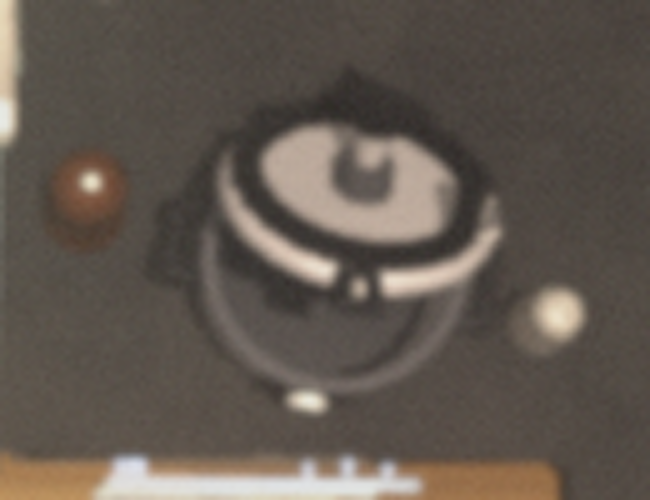

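View pics/w0.png

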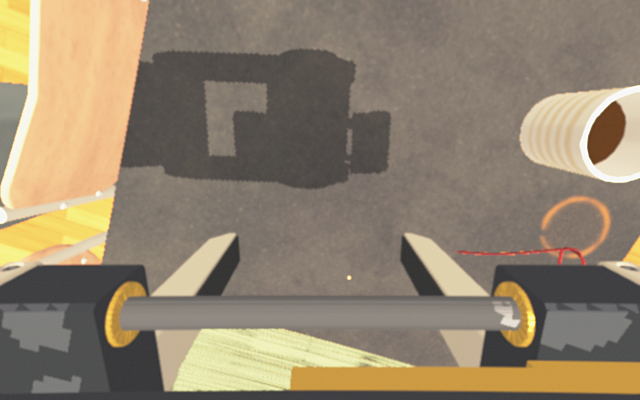

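Call:
{"name": "drive_tool", "arguments": {"targets": [[20,-17,-45,4,0],[60,-50,-85,12,0],[100,-85,-120,20,0],[140,-120,-145,28,0],[180,-154,-170,36,0]]}}

```text
time_s: 1.55
position: [0.3234, -0.4659, 0.3937]
tool_rot: [180.0, -0.0, -16.8]
ft_force: [0.5, -0.5, 0.0]
grip_width: 0.0581
```

Call:
{"name": "drive_tool", "arguments": {"targets": [[10,-45,0,3.5,0],[24,-90,0,3.5,0],[36,-140,0,3.5,0],[48,-190,0,3.5,0],[57,-235,0,3.5,0]]}}

```text
time_s: 2.05
position: [0.4447, -0.2562, 0.3925]
tool_rot: [180.0, -0.0, -19.9]
ft_force: [0.4, -0.8, -0.3]
grip_width: 0.0175
```

Call:
{"name": "drive_tool", "arguments": {"targets": [[9,-38,0,0,0],[9,-38,0,0,0],[9,-38,0,0,0]]}}

```text
time_s: 2.35
position: [0.4658, -0.225, 0.3924]
tool_rot: [180.0, -0.0, -19.8]
ft_force: [-0.5, -0.8, -0.9]
grip_width: 0.0004
```

```bash
python3 - <<'E'
from h import *
np.set_printoptions(precision=4,suppress=True)
s=ctrl.read_state();print(s['position'],s['tool_rot'],s['joints'])
save('wrist','w1.png');cal=ctrl.get_calibration('wrist')
np.save('cal_w1.npy',cal,allow_pickle=True)
for q in ('lid_tab','lid_center','ring_wing','vent_grip','lock_mark'):
    r=ctrl.spot_point('wrist',q)
    print(q,[(np.round(x['point'],1),round(x['confidence'],2)) for x in r[:3]])
E
```

```text
[ 0.4658 -0.225   0.3924] [179.987   -0.0049 -19.8094] [-28.5994 -12.986   87.7773  -0.0126 105.2019  81.2067]
lid_tab [(array([285.5, 117.8]), 0.88)]
lid_center [(array([271.7,  39. ]), 0.69)]
ring_wing [(array([337.6,   0.8]), 0.96)]
vent_grip [(array([ 46.1, 195.2]), 0.51), (array([189.9,  99. ]), 0.41)]
lock_mark [(array([279.6, 111.3]), 0.93), (array([339.9,   3.7]), 0.18)]
```

View pics/w1.png

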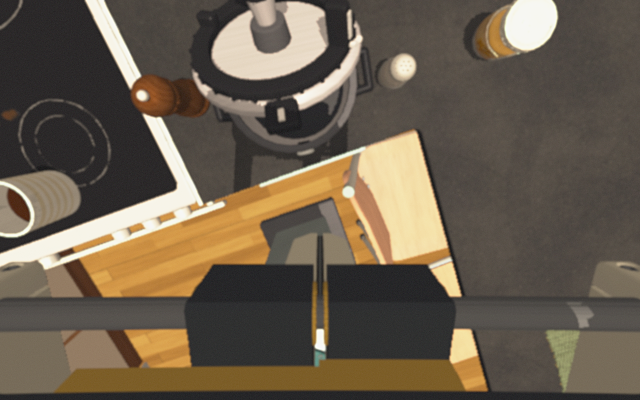

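Call:
{"name": "drive_tool", "arguments": {"targets": [[40,-10,-20,0,0],[75,-20,-30,0,0],[75,-20,-30,0,0],[75,-20,-30,0,0]]}}

```text
time_s: 3.05
position: [0.5431, -0.2328, 0.4216]
tool_rot: [-180.0, 0.1, -19.9]
ft_force: [0.4, 0.1, 0.2]
grip_width: 0.0007
```

```bash
python3 - <<'E'
from h import *
np.set_printoptions(precision=4,suppress=True)
s=ctrl.read_state();print(s['position'],s['tool_rot'],s['joints'])
save('wrist','w2.png');cal2=ctrl.get_calibration('wrist');cal1=np.load('cal_w1.npy',allow_pickle=True).item()
np.save('cal_w2.npy',cal2,allow_pickle=True)
for q in ('lid_tab','lid_center','ring_wing','vent_grip','lock_mark','lid_hinge','pot','salt'):
    r=ctrl.spot_point('wrist',q)
    print(q,[(np.round(x['point'],1),round(x['confidence'],2)) for x in r[:3]])
E
```

```text
[ 0.5431 -0.2328  0.4216] [-179.9977    0.0777  -19.9348] [-25.6728  -3.3057  76.4094  -0.0058 106.9738  84.2603]
lid_tab [(array([310. , 195.5]), 0.6)]
lid_center [(array([293.5, 113.6]), 0.65)]
ring_wing [(array([356.1, 101.5]), 0.65)]
vent_grip [(array([282.6,  73. ]), 0.87)]
lock_mark [(array([306.7, 191.8]), 0.89), (array([286.3,  68.3]), 0.26)]
lid_hinge [(array([290.1,  64.8]), 0.8)]
pot []
salt [(array([396.7, 122.9]), 0.67)]
```

View pics/w2.png

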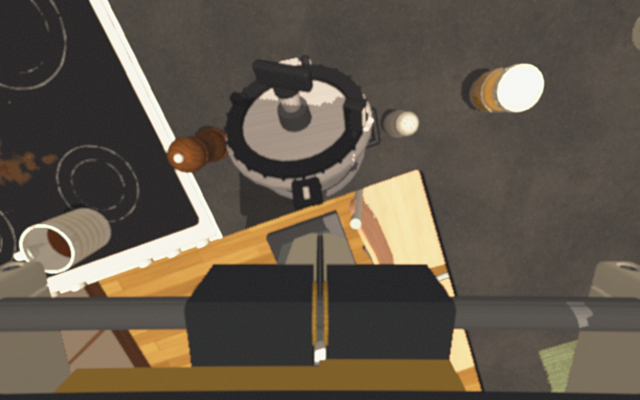

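```bash
cat > fit.py <<'E'
from h import *
from scipy.optimize import least_squares
np.set_printoptions(precision=4,suppress=True)
def lidpts(p,press=0,turn=None):
    x,y,yaw,th,ring=p
    c,s=np.cos(yaw),np.sin(yaw)
    W=lambda q: np.array([x+c*q[0]-s*q[1],y+s*q[0]+c*q[1],q[2]])
    X=np.array([np.cos(th),0,-np.sin(th)]);Z=np.array([np.sin(th),0,np.cos(th)]);Y=np.array([0,1.,0])
    H=np.array([.1,0,.118])
    L=lambda a,b,d:W(H+X*(a-.1)+Y*b+Z*(d+.008))
    ph=1.30-ring  # angle counterclockwise... open end right: dir at angle from front toward right
    return dict(lid_tab=L(-.101,0,0),lid_center=L(0,0,0),lock_mark=L(-.098,0,.0),lid_hinge=W(H),
      vent_grip=L(0,0,.062-press),ring_wing=L(-.071*np.cos(ph),-.071*np.sin(ph),.045),pot=W([0,0,0]))
def solve(obs,p0,w={}):
    def f(p):
        P=lidpts(p);return np.concatenate([(proj(cal,P[q])-px)/2 for cal,q,px in obs])
    r=least_squares(f,p0,loss='soft_l1');return r.x,f(r.x).reshape(-1,2)*2
E
python3 - <<'E'
from fit import *
c1=np.load('cal_w1.npy',allow_pickle=True).item();c2=np.load('cal_w2.npy',allow_pickle=True).item()
S=ctrl.get_calibration('scene');T=ctrl.get_calibration('top')
obs=[(c2,'lid_tab',[310,195.5]),(c2,'lid_center',[293.5,113.6]),(c2,'vent_grip',[282.6,73]),(c2,'lock_mark',[306.7,191.8]),(c2,'lid_hinge',[290.1,64.8]),(c2,'ring_wing',[356.1,101.5]),
(c1,'lid_tab',[285.5,117.8]),(c1,'lid_center',[271.7,39]),(c1,'lock_mark',[279.6,111.3]),
(S,'lid_tab',[358.4,160.3]),(S,'lid_center',[345.5,173.3]),(S,'lock_mark',[359.9,164.6]),(S,'ring_wing',[354.7,153.8]),(S,'vent_grip',[340.3,159.4]),(S,'lid_hinge',[332.4,183.2]),(S,'pot',[349.7,219.7]),
(T,'lid_center',[373.8,199.4]),(T,'lock_mark',[370.1,212.8]),(T,'vent_grip',[375.6,179.8]),(T,'pot',[361.9,216.4])]
p,r=solve(obs,[.58,-.223,-.35,.8,.2])
print(p)
for o,e in zip(obs,r):print(o[1],e)
for k,v in lidpts(p).items():print(k,v)
im=cv2.imread('pics/w2.png')
for k,v in lidpts(p).items():
    u=proj(c2,v);cv2.circle(im,tuple(int(a) for a in u),2,(0,0,255),-1)
cv2.imwrite('pics/w2m.png',cv2.resize(im[40:220,200:420],None,fx=3.5,fy=3.3,interpolation=cv2.INTER_CUBIC))
E
```

```text
[ 0.5842 -0.2263 -0.1469  0.7607  0.2721]
lid_tab [-2.1336 -1.6238]
lid_center [3.0084 4.1124]
vent_grip [0.7618 0.6124]
lock_mark [ 0.7801 -0.5168]
lid_hinge [-0.8809 -0.0444]
ring_wing [-2.499  -0.7763]
lid_tab [-3.6676 -1.5634]
lid_center [0.8754 0.4017]
lock_mark [1.9118 2.267 ]
lid_tab [-0.1672  2.3113]
lid_center [-0.25   -0.9465]
lock_mark [-2.0731 -1.6842]
ring_wing [2.2989 0.3071]
vent_grip [-1.8948 -1.4502]
lid_hinge [ 2.0888 -0.3582]
pot [ 0.0245 -1.5641]
lid_center [-1.834  -2.6186]
lock_mark [1.6033 4.3962]
vent_grip [0.5336 0.4555]
pot [ 0.9594 -1.4341]
lid_tab [ 0.5446 -0.2204  0.2624]
lid_center [ 0.617  -0.2311  0.1927]
lock_mark [ 0.5468 -0.2207  0.2603]
lid_hinge [ 0.6832 -0.2409  0.118 ]
vent_grip [ 0.6593 -0.2374  0.2376]
ring_wing [ 0.6125 -0.2919  0.2506]
pot [ 0.5842 -0.2263  0.    ]
```

View pics/w2m.png

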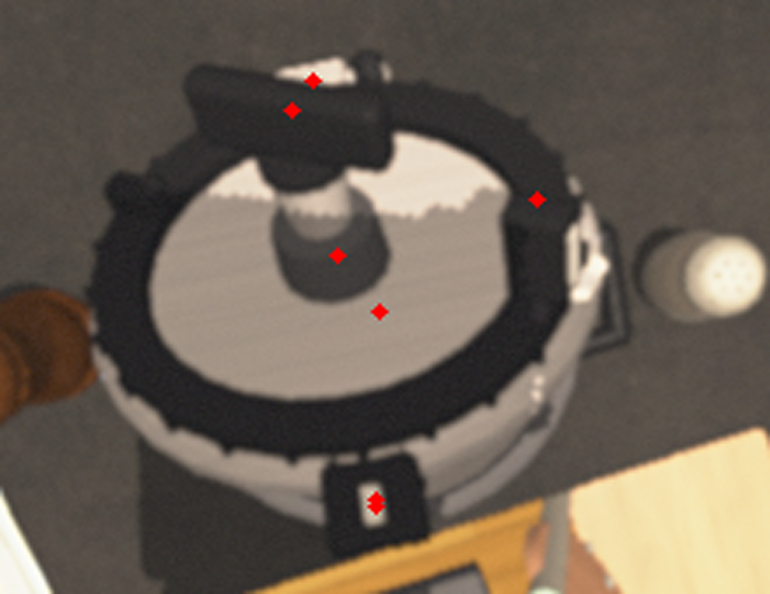

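Call:
{"name": "drive_tool", "arguments": {"targets": [[1,-13,30,-6,0],[1,-13,70,-11.5,0],[1,-13,100,-11.5,0],[1,-13,105,-11.5,0],[1,-13,105,-11.5,0]]}}

```text
time_s: 4.0
position: [0.5481, -0.2203, 0.3175]
tool_rot: [-180.0, 0.0, -8.4]
ft_force: [0.1, -0.1, 0.6]
grip_width: 0.0005
```

```bash
python3 - <<'E'
from h import *
np.set_printoptions(precision=4,suppress=True)
save('wrist','w3.png');s=ctrl.read_state();print(s['position'],s['tool_rot'],s['ft_force'])
E
```

```text
[ 0.5484 -0.2205  0.3189] [179.9804  -0.0706  -8.4414] [ 0.1322 -0.4028 -0.0227]
```

View pics/w3.png

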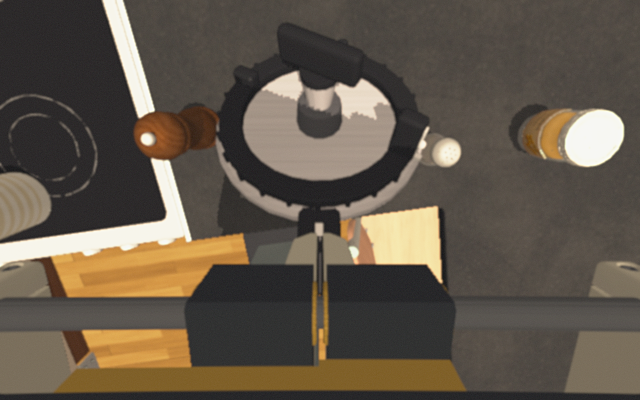

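Call:
{"name": "drive_tool", "arguments": {"targets": [[0,0,15,0,0],[0,0,30,0,0],[-4,0,38,0,0],[-8,0,45,0,0],[-20,0,60,0,0]]}}

```text
time_s: 4.55
position: [0.5288, -0.2175, 0.2576]
tool_rot: [180.0, -0.1, -8.4]
ft_force: [3.3, -0.8, 1.2]
grip_width: 0.0006
```

Call:
{"name": "drive_tool", "arguments": {"targets": [[-5,0,8,0,0],[-11,0,16,0,0],[-16,0,24,0,0],[-20,0,33,0,0],[-20,0,33,0,0]]}}

```text
time_s: 5.05
position: [0.508, -0.2143, 0.223]
tool_rot: [-180.0, 0.1, -8.4]
ft_force: [-0.5, 0.6, -0.0]
grip_width: 0.0005
```

```bash
python3 - <<'E'
from h import *
np.set_printoptions(precision=4,suppress=True)
save('wrist','w4.png');s=ctrl.read_state();print(s['position'],s['tool_rot'],s['ft_force'])
E
```

```text
[ 0.5083 -0.2144  0.2237] [-179.9852    0.0671   -8.423 ] [ 0.531  -0.0417  0.3118]
```

View pics/w4.png

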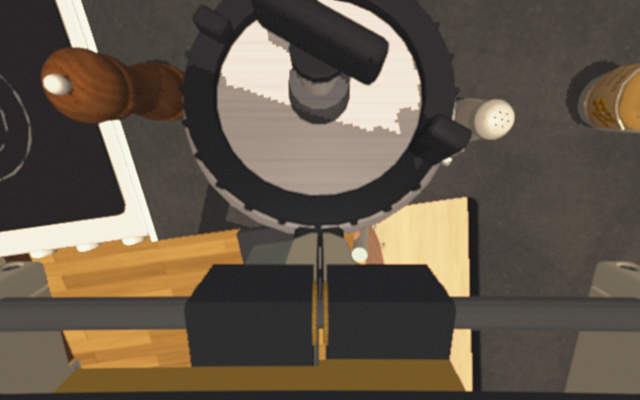

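Call:
{"name": "drive_tool", "arguments": {"targets": [[-4,0,8,0,0],[-7,0,16,0,0],[-10,0,25,0,0],[-13,0,34,0,0],[-15,0,43,0,0]]}}

```text
time_s: 5.6
position: [0.4935, -0.2122, 0.1804]
tool_rot: [-180.0, 0.0, -8.4]
ft_force: [2.2, -0.0, 1.8]
grip_width: 0.0008
```

Call:
{"name": "drive_tool", "arguments": {"targets": [[-1,0,8,0,0],[-2,0,16,0,0],[-3,0,23,0,0],[-3,0,28,0,0],[-3,0,30,0,0]]}}

```text
time_s: 6.1
position: [0.4907, -0.2119, 0.1511]
tool_rot: [-180.0, 0.0, -8.4]
ft_force: [-9.0, 4.0, 17.1]
grip_width: 0.0005
```

Call:
{"name": "drive_tool", "arguments": {"targets": [[0,0,-10,0,0],[0,0,-50,0,0],[10,0,-100,0,0],[30,0,-140,0,0],[45,0,-170,0,0]]}}

```text
time_s: 6.6
position: [0.5363, -0.2186, 0.3253]
tool_rot: [179.9, -0.2, -8.4]
ft_force: [1.2, -0.7, -0.3]
grip_width: 0.0001
```

Call:
{"name": "drive_tool", "arguments": {"targets": [[2,0,-5,0,0],[2,0,-5,0,0],[2,0,-5,0,0]]}}

```text
time_s: 6.9
position: [0.5369, -0.2186, 0.325]
tool_rot: [-180.0, 0.1, -8.4]
ft_force: [0.0, -0.1, 0.3]
grip_width: -0.0001
```

```bash
python3 - <<'E'
from fit import *
s=ctrl.read_state();print(s['position'],s['tool_rot'],s['joints'])
cal2=ctrl.get_calibration('wrist');save('wrist','w5.png')
np.save('cal_w5.npy',cal2,allow_pickle=True)
for q in ('lid_tab','lid_center','ring_wing','vent_grip','lock_mark','lid_hinge'):
    r=ctrl.spot_point('wrist',q)
    print(q,[(np.round(x['point'],1),round(x['confidence'],2)) for x in r[:3]],proj(cal2,lidpts([ 0.5842,-0.2263,-0.1469,0,0.2721])[q]))
E
```

```text
[ 0.5369 -0.2186  0.325 ] [-179.9759    0.0874   -8.4167] [-24.6755  -5.7387  87.5845  -0.0014  98.2448  73.741 ]
lid_tab [(array([322.8, 227.4]), 0.73), (array([383.5, 182.4]), 0.38)] [320.7241 227.7068]
lid_center [(array([319.7, 138.3]), 0.94), (array([321. , 227.2]), 0.31)] [320.6626 139.1122]
ring_wing [(array([382.9, 179.2]), 0.69)] [383.9849 181.7126]
vent_grip [(array([320.3, 144. ]), 0.84)] [320.8363 145.1657]
lock_mark [(array([319.2, 227.2]), 0.93)] [320.7224 225.2709]
lid_hinge [(array([318.7,  39.3]), 0.91)] [320.5764  36.7778]
```

View pics/w5.png

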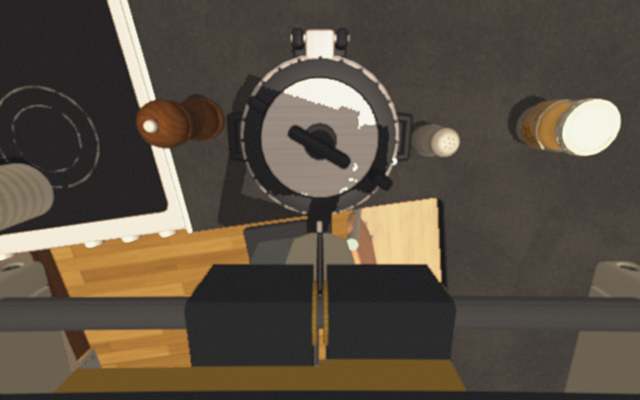

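```bash
python3 - <<'E'
from fit import *
c=np.load('cal_w5.npy',allow_pickle=True).item()
obs=[(c,'lid_tab',[322.8,227.4]),(c,'lid_center',[319.7,138.3]),(c,'ring_wing',[382.9,179.2]),(c,'vent_grip',[320.3,144]),(c,'lock_mark',[319.2,227.2]),(c,'lid_hinge',[318.7,39.3])]
def f(p):
    P=lidpts([p[0],p[1],p[2],0,p[3]]);return np.concatenate([(proj(c,P[q])-px) for c,q,px in obs])
r=least_squares(f,[.584,-.226,-.147,.27],loss='soft_l1');p=r.x;print(p);print(f(p).reshape(-1,2))
P=lidpts([p[0],p[1],p[2],0,p[3]]);print(P)
cands=ctrl.masks_of('wrist','vent_grip');print([(x['confidence'],x['region'].sum()) for x in cands])
m=cands[0]['region'];rr,cc=np.nonzero(m);print(cv2.minAreaRect(np.stack([cc,rr],1).astype(np.float32)))
im=cv2.imread('pics/w5.png')
im=cv2.resize(im[20:250,220:420],None,fx=3,fy=2.6 and 3,interpolation=cv2.INTER_CUBIC)[:600]
# draw bar of vent hypotheses
def L(q):
    x,y,yaw=p[:3];return proj(c,[x+np.cos(yaw)*q[0]-np.sin(yaw)*q[1],y+np.sin(yaw)*q[0]+np.cos(yaw)*q[1],q[2]])
px=lambda u:(int((u[0]-220)*3),int((u[1]-20)*3))
for z,col in((.2,(0,0,255)),):
  for t in (.2,):
    ph=1.3-t
    d=np.array([-np.cos(ph),-np.sin(ph)])
    cv2.line(im,px(L([*(d*.03),z])),px(L([*(-d*.03),z])),col,1)
ph=1.3-p[3]
for r0 in(.061,.081):
    cv2.circle(im,px(L([-r0*np.cos(ph),-r0*np.sin(ph),.171])),2,(0,0,255),-1)
cv2.imwrite('pics/w5z.png',im)
E
```

```text
[ 0.5846 -0.2253 -0.1374  0.2539]
[[-2.1405  0.1115]
 [-0.0028  0.5887]
 [ 1.1531  0.5464]
 [-0.6386  0.8951]
 [ 1.433  -2.1251]
 [-0.1001 -2.7771]]
{'lid_tab': array([ 0.4845, -0.2115,  0.126 ]), 'lid_center': array([ 0.5846, -0.2253,  0.126 ]), 'lock_mark': array([ 0.4875, -0.2119,  0.126 ]), 'lid_hinge': array([ 0.6836, -0.239 ,  0.118 ]), 'vent_grip': array([ 0.5846, -0.2253,  0.188 ]), 'ring_wing': array([ 0.5409, -0.2813,  0.171 ]), 'pot': array([ 0.5846, -0.2253,  0.    ])}
[(0.76, np.int64(1282))]
((319.7735290527344, 146.1961669921875), (68.60604858398438, 28.98847198486328), 41.987213134765625)
```

View pics/w5z.png

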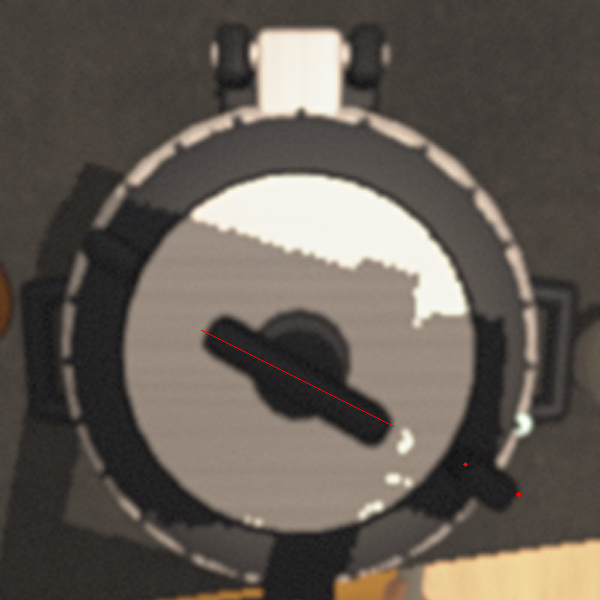

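Call:
{"name": "drive_tool", "arguments": {"targets": [[13,30,0,-8.5,0.45],[13,61,0,-17,0.45],[13,61,0,-25.5,0.45],[13,61,20,-34,0.45],[13,61,40,-42.5,0.45]]}}

```text
time_s: 7.8
position: [0.5414, -0.2814, 0.2861]
tool_rot: [180.0, -0.0, 34.4]
ft_force: [0.5, -0.5, -0.2]
grip_width: 0.0363
```

Call:
{"name": "drive_tool", "arguments": {"targets": [[0,0,20,-8.5,0.45],[0,0,40,-17.5,0.45],[0,0,50,-18,0.45],[0,0,50,-18,0.45],[0,0,50,-18,0.45]]}}

```text
time_s: 8.3
position: [0.5415, -0.2811, 0.2372]
tool_rot: [180.0, -0.0, 51.9]
ft_force: [-0.4, -0.5, 0.5]
grip_width: 0.0422
```

```bash
python3 - <<'E'
from fit import *
s=ctrl.read_state();print(s['position'],s['tool_rot'],s['joints'],s['grip_width'])
c=ctrl.get_calibration('wrist');save('wrist','w6.png')
np.save('cal_w6.npy',c,allow_pickle=True)
P=lidpts([ 0.5846,-0.2253,-0.1374,0,0.2539])
for q in ('ring_wing','vent_grip','lid_center'):
    r=ctrl.spot_point('wrist',q)
    print(q,[(np.round(x['point'],1),round(x['confidence'],2)) for x in r[:3]],proj(c,P[q]))
E
```

```text
[ 0.5415 -0.2811  0.2372] [179.9619  -0.0053  51.8805] [-29.8296  -1.3402  91.457   -0.0002  89.8447   8.2899] 0.04223017328612078
ring_wing [(array([315.3, 227.2]), 0.59)] [318.453  225.0808]
vent_grip [(array([312.8, 118.5]), 0.73)] [317.6225 121.5536]
lid_center [] [318.154  119.2165]
```

View pics/w6.png

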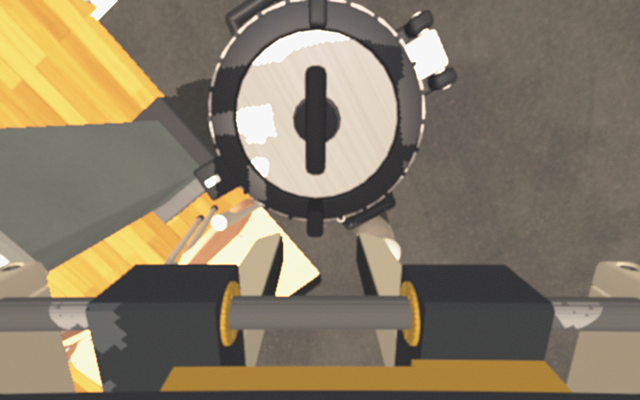

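Call:
{"name": "drive_tool", "arguments": {"targets": [[0,-2,25,0,0.45],[0,-2,45,0,0.45],[0,-2,60,0,0.45],[0,-2,68,0,0.45],[0,-2,68,0,0.45]], "squeeze": 20}}

```text
time_s: 9.0
position: [0.5396, -0.2797, 0.1676]
tool_rot: [-179.9, 0.0, 52.1]
ft_force: [0.2, 0.7, -0.2]
grip_width: 0.0419
```

```bash
python3 - <<'E'
from fit import *
s=ctrl.read_state();print(s['position'],s['tool_rot'],s['ft_force'],s['grip_width'])
save('wrist','w7.png')
E
```

```text
[ 0.5396 -0.2797  0.1676] [-179.9397    0.0073   52.0689] [ 0.1866  0.729  -0.2063] 0.04188585179610665
```

View pics/w7.png

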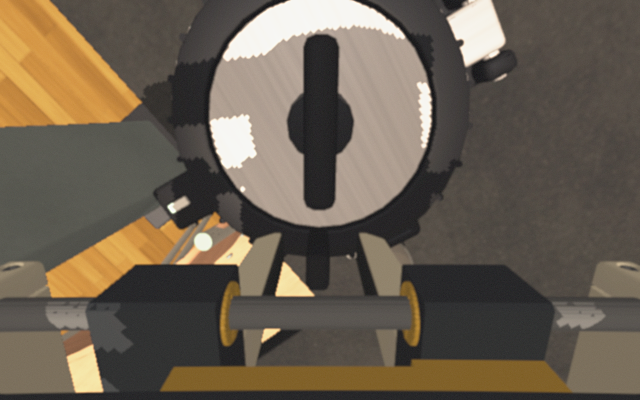

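Call:
{"name": "drive_tool", "arguments": {"targets": [[0,0,0,0,0.05],[0,0,0,0,0.05],[0,0,0,0,0.05],[0,0,0,0,0.05],[0,0,0,0,0.05]], "squeeze": 20}}

```text
time_s: 9.55
position: [0.5398, -0.2798, 0.1686]
tool_rot: [180.0, 0.0, 52.1]
ft_force: [-0.9, 0.5, 1.4]
grip_width: 0.012
```

Call:
{"name": "drive_tool", "arguments": {"targets": [[0.4,-7.4,0,6,0.05],[1.5,-14.7,0,12,0.05],[3.5,-21.8,0,18,0.05],[6.1,-28.7,0,24,0.05],[9.5,-35.3,0,30,0.05]]}}

```text
time_s: 10.05
position: [0.5177, -0.2506, 0.1686]
tool_rot: [179.9, -0.0, 21.8]
ft_force: [4.4, -1.4, 0.4]
grip_width: 0.0115
```

```bash
python3 - <<'E'
from fit import *
s=ctrl.read_state();print(s['position'],s['tool_rot'],s['ft_force'],s['ft_torque'],s['grip_width'])
save('wrist','w8.png')
E
```

```text
[ 0.5177 -0.2506  0.1686] [179.9494  -0.0283  21.8228] [ 4.3625 -1.4204  0.363 ] [-0.1562 -0.5444 -0.0897] 0.011487809716055291
```

View pics/w8.png

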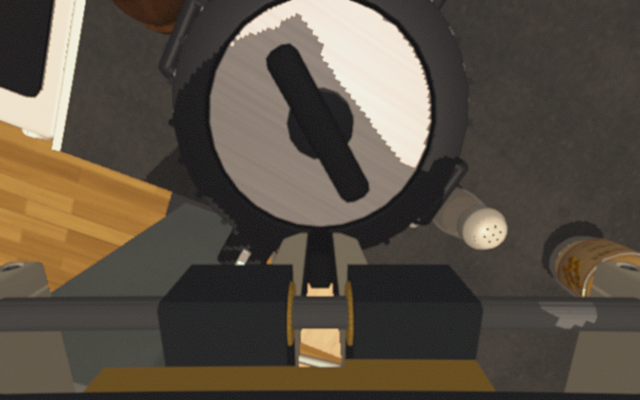

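Call:
{"name": "drive_tool", "arguments": {"targets": [[0.4,-7.4,0,6,0.05],[1.5,-14.7,0,12,0.05],[3.5,-21.8,0,18,0.05],[6.1,-28.7,0,24,0.05],[9.5,-35.3,0,30,0.05]]}}

```text
time_s: 10.6
position: [0.5135, -0.2146, 0.1686]
tool_rot: [179.9, -0.1, -8.1]
ft_force: [3.8, -5.0, -1.3]
grip_width: 0.0122
```

```bash
python3 - <<'E'
from fit import *
s=ctrl.read_state();print(s['position'],s['tool_rot'],s['ft_force'],s['ft_torque'],s['grip_width'])
save('wrist','w9.png')
E
```

```text
[ 0.5135 -0.2146  0.1686] [179.9453  -0.0595  -8.0538] [ 3.8278 -5.0023 -1.2564] [-0.7173 -0.7167 -0.1758] 0.012156459510564826
```

View pics/w9.png

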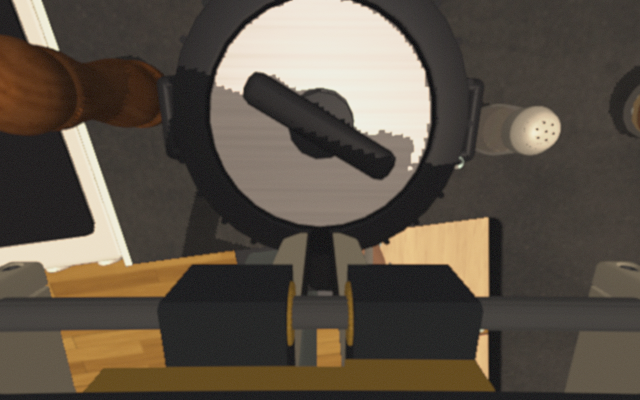

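Call:
{"name": "drive_tool", "arguments": {"targets": [[0,0,0,0,0.45],[0,0,0,0,0.45],[0,0,0,0,0.45],[0,0,-20,0,0.45],[0,0,-60,0,0.45]]}}

```text
time_s: 11.15
position: [0.5123, -0.2141, 0.226]
tool_rot: [-179.9, 0.3, -7.8]
ft_force: [-0.2, -0.2, 1.4]
grip_width: 0.0413
```

Call:
{"name": "drive_tool", "arguments": {"targets": [[0,0,-40,0,0.45],[10,0,-80,0,0.45],[20,0,-95,0,0.45],[20,0,-95,0,0.45],[20,0,-95,0,0.45]]}}

```text
time_s: 11.65
position: [0.5328, -0.2171, 0.322]
tool_rot: [-180.0, 0.1, -7.9]
ft_force: [0.3, -0.2, 0.1]
grip_width: 0.0416
```

```bash
python3 - <<'E'
from fit import *
s=ctrl.read_state();print(s['position'],s['tool_rot'],s['joints'])
c=ctrl.get_calibration('wrist');im=save('wrist','w10.png')
np.save('cal_w10.npy',c,allow_pickle=True)
P=lidpts([ 0.5830,-0.2240,-0.14,0,1.3])
for q in ('ring_wing','vent_grip','lid_center','lock_mark','lid_tab','lid_hinge'):
    r=ctrl.spot_point('wrist',q)
    print(q,[(np.round(x['point'],1),round(x['confidence'],2)) for x in r[:3]],proj(c,P[q]))
im=im[:,:,::-1][20:250,220:420]
cv2.imwrite('pics/w10z.png',cv2.resize(im,None,fx=2.6,fy=2.6,interpolation=cv2.INTER_CUBIC))
E
```

```text
[ 0.5328 -0.2171  0.322 ] [-179.9769    0.0752   -7.866 ] [-24.7116  -6.2949  88.3736   0.0004  97.9999  73.1545]
ring_wing [(array([318.4, 210.9]), 0.63)] [319.8814 213.9477]
vent_grip [(array([322.3, 142. ]), 0.64)] [319.9901 142.3288]
lid_center [(array([316. , 135.3]), 0.84)] [319.966 136.729]
lock_mark [] [319.8475 223.9504]
lid_tab [(array([319.1, 223.5]), 0.71)] [319.8442 226.4141]
lid_hinge [(array([321.2,  34.7]), 0.82)] [320.1042  33.0095]
```

View pics/w10z.png

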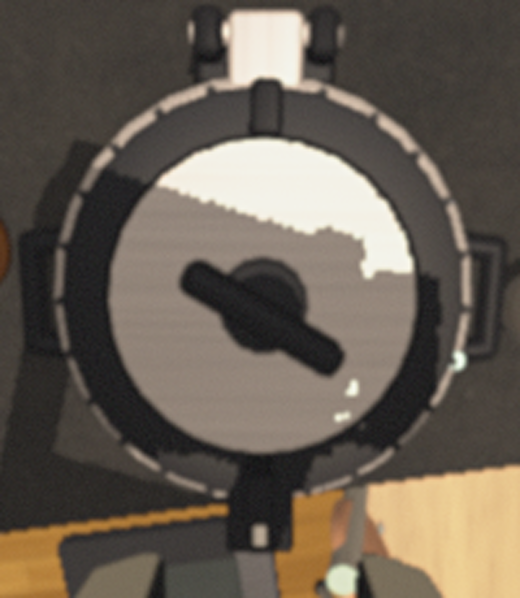

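Call:
{"name": "drive_tool", "arguments": {"targets": [[20,0,0,-8.5,0.45],[50,0,0,-17,0.45],[50,0,0,-25.5,0.45],[50,0,15,-34,0.45],[50,0,30,-42.5,0.45]]}}

```text
time_s: 12.5
position: [0.5828, -0.224, 0.2928]
tool_rot: [180.0, -0.0, 34.9]
ft_force: [0.3, 0.3, 0.2]
grip_width: 0.042
```

Call:
{"name": "drive_tool", "arguments": {"targets": [[0,0,20,-8.5,0.45],[0,0,40,-17.5,0.45],[0,0,48,-17.5,0.45],[0,0,48,-17.5,0.45],[0,0,48,-17.5,0.45]]}}

```text
time_s: 13.0
position: [0.5828, -0.224, 0.2463]
tool_rot: [180.0, -0.0, 51.9]
ft_force: [0.3, 0.3, 0.9]
grip_width: 0.0421
```

```bash
python3 - <<'E'
from fit import *
s=ctrl.read_state();print(s['position'],s['tool_rot'],s['joints'])
c=ctrl.get_calibration('wrist');im=save('wrist','w11.png')
print(proj(c,[.5827,-.2244,.2]))
E
```

```text
[ 0.5828 -0.224   0.2463] [179.9523  -0.0132  51.8752] [-23.3671   0.2889  88.9988   0.0006  90.6628  14.7577]
[319.0729 235.6745]
```

View pics/w11.png

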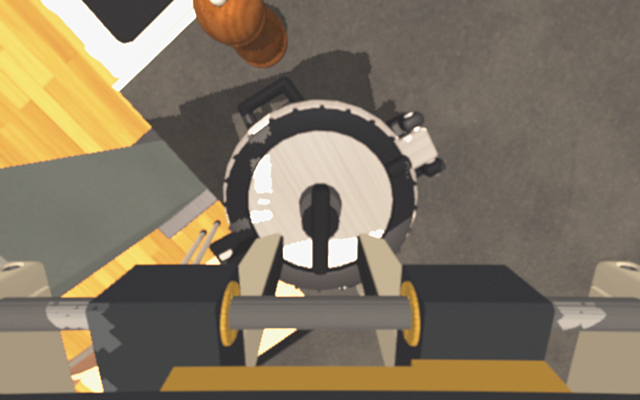

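Call:
{"name": "drive_tool", "arguments": {"targets": [[0,0,15,0,0.45],[0,0,30,0,0.45],[0,0,41,0,0.45],[0,0,42,0,0.45],[0,0,42,0,0.45]]}}

```text
time_s: 13.55
position: [0.5825, -0.2239, 0.2028]
tool_rot: [-180.0, 0.0, 52.1]
ft_force: [-0.3, 0.5, 0.6]
grip_width: 0.0418
```

Call:
{"name": "drive_tool", "arguments": {"targets": [[0,0,0,0,0.05],[0,0,0,0,0.05],[0,0,0,0,0.05],[0,0,0,0,0.05],[0,0,0,0,0.05]], "squeeze": 45}}

```text
time_s: 14.05
position: [0.5828, -0.2241, 0.2035]
tool_rot: [179.9, -0.0, 52.1]
ft_force: [1.5, -1.5, 0.6]
grip_width: 0.0115
```

```bash
python3 - <<'E'
from fit import *
s=ctrl.read_state();print(s['position'],s['tool_rot'],s['ft_force'],s['ft_torque'],s['grip_width'])
c=ctrl.get_calibration('wrist');im=save('wrist','w12.png')
E
```

```text
[ 0.5828 -0.2241  0.2035] [179.9475  -0.0087  52.0841] [ 1.5235 -1.4947  0.5897] [-0.2457 -0.4345 -0.0676] 0.011480310922599506
```

View pics/w12.png

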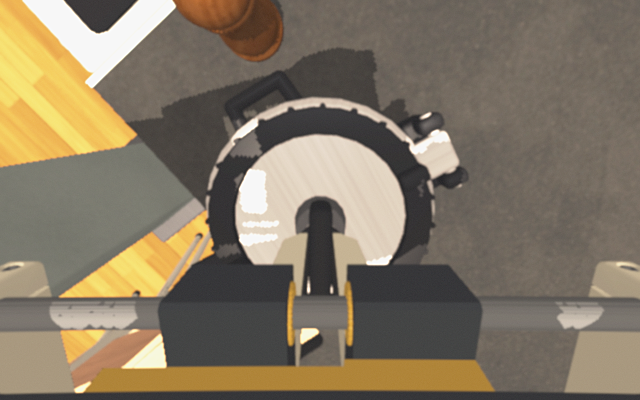

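Gripped (11.5 mm). Press straight down first, 10 mm.

Call:
{"name": "drive_tool", "arguments": {"targets": [[0,0,2.5,0,0.05],[0,0,5,0,0.05],[0,0,7.5,0,0.05],[0,0,10,0,0.05],[0,0,10,0,0.05]]}}

```text
time_s: 14.6
position: [0.5828, -0.224, 0.1934]
tool_rot: [180.0, -0.0, 52.1]
ft_force: [3.0, -1.9, 7.1]
grip_width: 0.0118
```

Call:
{"name": "drive_tool", "arguments": {"targets": [[0,0,1,0,0.05],[0,0,1.5,0,0.05],[0,0,1.5,0,0.05]]}}

```text
time_s: 14.9
position: [0.5829, -0.2241, 0.1933]
tool_rot: [179.9, -0.0, 52.1]
ft_force: [1.0, -0.0, 15.5]
grip_width: 0.0118
```

Call:
{"name": "drive_tool", "arguments": {"targets": [[0,0,0,6,0.05],[0,0,0,12,0.05],[0,0,0,18,0.05],[0,0,0,24,0.05],[0,0,0,30,0.05]]}}

```text
time_s: 15.4
position: [0.5831, -0.2243, 0.1933]
tool_rot: [179.9, -0.1, 21.8]
ft_force: [0.7, -1.6, 15.4]
grip_width: 0.0119
```

Call:
{"name": "drive_tool", "arguments": {"targets": [[0,0,0,6,0.05],[0,0,0,12,0.05],[0,0,0,18,0.05],[0,0,0,24,0.05],[0,0,0,30,0.05]]}}

```text
time_s: 15.9
position: [0.5831, -0.2245, 0.1933]
tool_rot: [179.9, -0.1, -8.2]
ft_force: [0.3, -3.3, 14.6]
grip_width: 0.0117
```

Call:
{"name": "drive_tool", "arguments": {"targets": [[0,0,0,0.3,0.05],[0,0,0,0.3,0.05]]}}

```text
time_s: 16.1
position: [0.5831, -0.2245, 0.1934]
tool_rot: [179.9, -0.1, -8.3]
ft_force: [0.3, -4.6, 15.6]
grip_width: 0.0118
```

```bash
python3 - <<'E'
from fit import *
s=ctrl.read_state();print(s['position'],s['tool_rot'],s['ft_force'],s['ft_torque'],s['grip_width'])
c=ctrl.get_calibration('wrist');im=save('wrist','w13.png')
E
```

```text
[ 0.5831 -0.2245  0.1934] [179.9171  -0.1452  -8.2554] [ 0.2882 -4.633  15.5528] [-0.8241 -0.1615 -0.0524] 0.011772144117501967
```

View pics/w13.png

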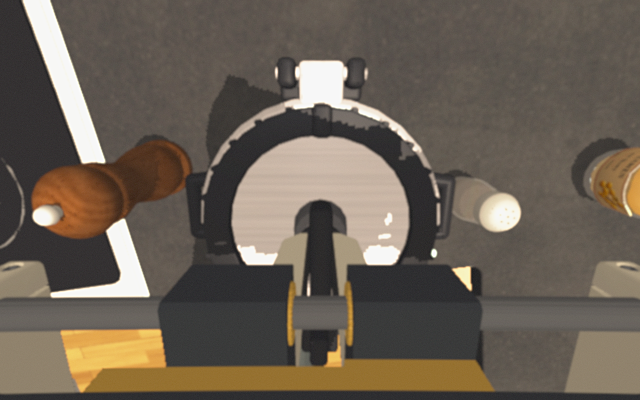

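Call:
{"name": "drive_tool", "arguments": {"targets": [[0,0,0,0,0.45],[0,0,0,0,0.45],[0,0,0,0,0.45],[0,0,-20,0,0.45],[0,0,-50,0,0.45]]}}

```text
time_s: 16.65
position: [0.5817, -0.2234, 0.2396]
tool_rot: [-179.9, 0.3, -8.2]
ft_force: [-0.7, 0.1, -0.5]
grip_width: 0.041
```

Call:
{"name": "drive_tool", "arguments": {"targets": [[0,0,-40,0,0.45],[-30,0,-75,0,0.45],[-50,0,-80,0,0.45],[-50,0,-80,0,0.45],[-50,0,-80,0,0.45]]}}

```text
time_s: 17.15
position: [0.533, -0.2167, 0.321]
tool_rot: [-180.0, 0.1, -8.2]
ft_force: [0.2, 0.2, -1.1]
grip_width: 0.0414
```

```bash
python3 - <<'E'
from fit import *
s=ctrl.read_state();print(s['position'],s['tool_rot'],s['ft_force'])
c=ctrl.get_calibration('wrist');im=save('wrist','w14.png');save('scene','scene14.png')
for q in ('ring_wing','vent_grip','lid_center','lock_mark','lid_tab','lid_hinge'):
    r=ctrl.spot_point('wrist',q)
    print(q,[(np.round(x['point'],1),round(x['confidence'],2)) for x in r[:2]],proj(c,lidpts([ 0.5830,-0.2243,-0.142,0,1.3])[q]))
print('home/up',proj(c,[.583,-.2243,.19]),proj(c,[.583,-.2243,.2]))
# bar ends, top z .190 (home)
for z in(.19,.2):
  for sgn in(1,-1):print(z,proj(c,[.583+sgn*.03*np.cos(-.142),-.2243+sgn*.03*np.sin(-.142),z]))
im=im[:,:,::-1][20:250,220:420]
cv2.imwrite('pics/w14z.png',cv2.resize(im,None,fx=2.6,fy=2.6,interpolation=cv2.INTER_CUBIC))
a=cv2.imread('pics/scene14.png')[140:250,290:410];cv2.imwrite('pics/scene14z.png',cv2.resize(a,None,fx=5,fy=5,interpolation=cv2.INTER_CUBIC))
E
```

```text
[ 0.533  -0.2167  0.321 ] [-179.9732    0.0519   -8.2227] [ 0.2429  0.2219 -1.1022]
ring_wing [(array([322.6, 212.8]), 0.73)] [320.6586 214.3962]
vent_grip [(array([319.9, 137.9]), 0.7)] [320.5231 142.5695]
lid_center [(array([317.3, 133.8]), 0.66), (array([425.5, 134.2]), 0.34)] [320.405  136.9379]
lock_mark [(array([316.8, 227.1]), 0.78)] [320.6158 224.3831]
lid_tab [(array([323.5, 226. ]), 0.91)] [320.6217 226.8529]
lid_hinge [(array([319.4,  35. ]), 0.72), (array([321.9, 138.4]), 0.46)] [320.1461  32.9386]
home/up [320.5278 142.7928] [320.5523 143.9593]
0.19 [320.4438 106.1642]
0.19 [320.6071 177.1663]
0.2 [320.4659 105.9624]
0.2 [320.6337 179.5344]
```

View pics/w14z.png

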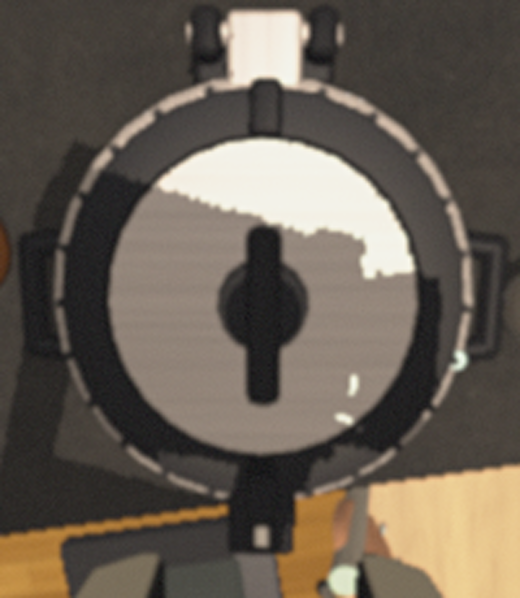

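View pics/scene14z.png

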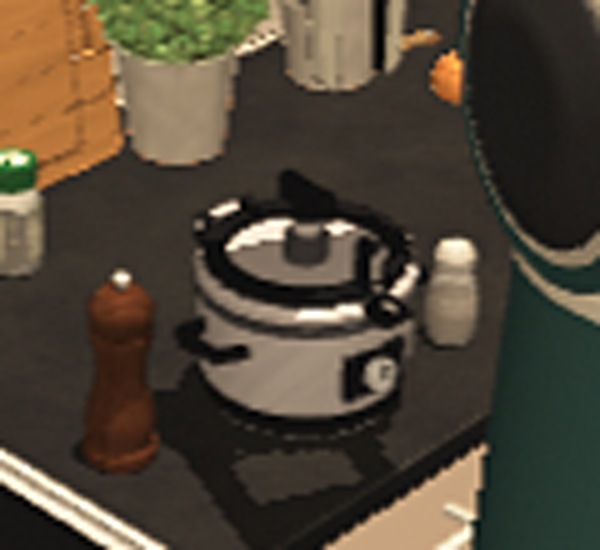

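```bash
python3 - <<'E'
from fit import *
c=ctrl.get_calibration('scene')
r=ctrl.spot_point('scene','vent_grip');print([(x['point'],x['confidence']) for x in r])
m=ctrl.masks_of('scene','vent_grip')
if m: rr,cc=np.nonzero(m[0]['region']);print(cc.min(),cc.max(),rr.min(),rr.max(),cc.mean(),rr.mean())
for z in(.178,.188):print(z,proj(c,[.583,-.2243,z]))
for z in(.190,.2):
  for s in(1,-1):print(z,proj(c,[.583+s*.03*np.cos(-.142),-.2243+s*.03*np.sin(-.142),z]))
a=cv2.imread('pics/scene14.png')[160:215,325:380].copy()
a=cv2.resize(a,None,fx=10,fy=10,interpolation=cv2.INTER_CUBIC)
# reference structure overlays: bar outline for home (red) and up (blue)
for z,col in((.178,(0,0,255)),(.188,(255,0,0))):
    for dz in(-.012,.012):
        pts=[((proj(c,[.583+s*.03*np.cos(-.142),-.2243+s*.03*np.sin(-.142),z+dz])-[325,160]+.5)*10).astype(int) for s in(1,-1)]
        cv2.line(a,tuple(map(int,pts[0])),tuple(map(int,pts[1])),col,1)
for ang in np.linspace(0,2*np.pi,60):
    u=(proj(c,[.583+.08*np.cos(ang),-.2243+.08*np.sin(ang),.136])-[325,160]+.5)*10
    cv2.circle(a,tuple(int(v) for v in u),2,(0,255,0),-1)
cv2.imwrite('pics/scene15.png',a)
E
```

```text
[([351.1, 177.2], 0.56)]
345 356 175 185 350.94736842105266 179.93684210526317
0.178 [350.5867 179.254 ]
0.188 [350.6423 176.9217]
0.19 [345.6073 173.569 ]
0.19 [355.8272 179.413 ]
0.2 [345.6466 171.2402]
0.2 [355.9004 177.0425]
```

View pics/scene15.png

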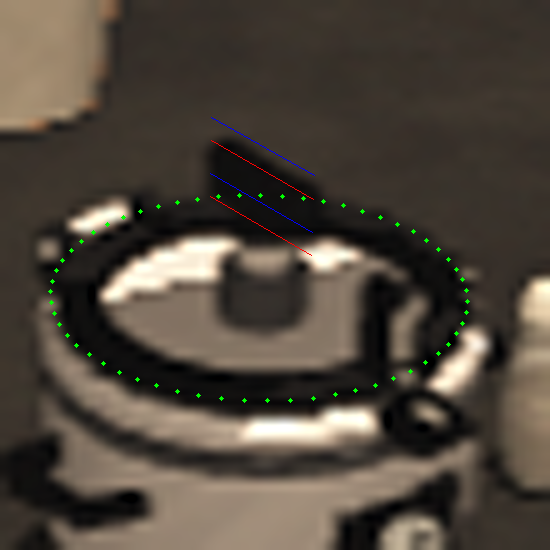

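```bash
python3 - <<'E'
from plant import ctrl
print(ctrl.read_state()['time_s']);print(ctrl.finish_job())
E
```

```text
17.65
the job is handed in; nothing more can be done
None
```

I closed the lid, turned the lock ring to its mark, and pressed the vent plug home before turning it to the tab. I handed the job in at 17.65 s of the 67 s allowed; no verdict came back.

**How each step went**
- **Lid:** I pressed the tab down along its arc until the fingertips were at about 126 mm with about 17 N up, the lid at its stop. The pictures afterwards matched the closed-lid model within about 3 px.
- **Ring:** I pinched the tall wing and swung it about 60° clockwise. The low fin then lined up between the hinge and the tab mark, so I estimate the ring at about 1.30 rad.
- **Plug:** I pressed it straight down 10 mm until the force rose to 15 N with no further travel. Then I turned it 60° clockwise under pressure and let go.

**Last checks**
- **Plug position:** in the wrist picture the bar lies along the hinge-to-tab line. In the scene picture its top edge fits the "home" height, not the standing one.
- **Plug readings that disagreed:** the network's points for the plug were about 2 to 5 px off, and in the scene picture its point alone fits the standing height. I relied on the edge overlay and the force stop instead.
- **Pot direction:** the first estimate, from two rough points, was about 12° off, and I corrected it with a fit over all the points before touching anything.
- **Bystanders:** the mill, salt and honey looked undisturbed in the pictures, but I did not measure any shift. I never re-checked the spoon, and the mug only showed up in passing.
- **Arm:** it was clear of everything, with forces of about 1 N or less.

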